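# Sweep pressed tea tablets into the collecting tray

### The arm

A 6-joint arm with a two-finger parallel gripper is mounted at the origin on the work surface. World frame = base frame: x ahead of the robot, y to its left, z up, the work surface at z = 0. Lengths are in m, angles in rad, forces in N, time in s.
With the tool pointing down it reaches from about 0.35 to 0.85 m from the base axis. Payload 8.1 kg.
Tool frame: the origin (TCP) lies at the very end of the fingers, on their centre line; the grasp point (between the pads) lies 19 mm behind it; x points along the fingers, y is the direction in which the jaws open and shut, and the axes are right-handed (so a half turn about x gives the same grasp; the last joint's range is limited). The gripper opens to 93 mm and grips with 3 to 60 N. Pads are 15 mm wide; open, the fingers measure 128 mm over their backs; the gripper's body (75 mm by 188 mm) begins 65 mm behind the grasp point.
Start: joints at [-1.219, 0.13, 1.488, -0, 1.523, -0.085], TCP at [0.254, -0.544, 0.219] pointing down, gripper open.
Joint ranges: [-2.96, 2.96], [-0.89, 2.26], [0.02, 2.5], [-1.34, 4.48], [0, 2.73], [-2.66, 2.66]. Speed limits (rad/s): [2.39, 2.39, 2.79, 3.14, 3.14, 3.14].

### API

Orientations are given as a rotation vector (axis times angle).
In Python, from plant import * gives the robot as it stands. The module is installed in compiled form; this text tells all that it offers.
- The arm moves only by the tool apply_moves, never from a script. Its argument "series" is a list of rows, each an object with "jaw": the gripper's target within -1 to 1 (shut at 1, half-way at 0, fully open at -1); "linear": the shift along the tool's x, y, z normalised to -1 to 1, where 1 is 0.6 m, a list of three; "roll": the turn about the tool's x normalised to -1 to 1, where 1 is 30 degrees. A call has 1 to 20 rows; each row is the pose to reach, as a shift and turn from the pose measured when the call began, along the tool's axes at that moment; what a row does not reach only later rows make up. A row lasts 1/8 s, in which the tool goes at most 62.5 mm and 10.7 degrees, less where a joint would pass 70% of its speed; a pose out of reach is approached as far as the arm can. A call with a number of a shift or a turn outside -1 to 1 is refused whole. A call with a gripper value outside its range is refused whole. The fingers move at their own pace and stop on an object; "force" is the grip in N (left out, the last holds). Time passes only in rows, so rows that repeat a pose let the fingers close. It gives the time, the measured TCP pose, the force and the opening at its end, in the units of the state.
- read_state(): the state, without advancing time (a new reading comes with each control period).
- read_camera(name): name is "scene" or "top" or "wrist"; returns a dict with "pixels" (400x640x3 uint8, blue, green, red), "intrinsics" (3x3 intrinsics, pixels), "rvec" (rotation vector, rad) and "tvec" (3), from world to camera coordinates, as OpenCV has them; the wrist camera has in their place "tool_from_camera" (4x4, takes a point from camera to tool coordinates, whose origin is the TCP and whose axes are the tool frame's). Camera axes: x right, y down, z forward; pixel columns grow to the right and rows downward; lengths in m; the calibration is good to about 2 mm. A picture is of the moment at which its call begins: read the wrist's pose just before it. There is no depth.
- close_job(): hands the job in, once; it reports no verdict.
The state is a dict: "t": time; "q": joint angles; "dq": joint speeds; "joint_torque": joint torques, N m; "tool_pos": TCP position; "orientation": TCP orientation; "force": force on the tool from outside, world axes, zero at the start; "wrist_torque": the same for the moment, N m; "opening": finger opening in m.
Only numpy, scipy, OpenCV 4.12 (cv2) and the standard library are available. Lean on these libraries where they do the work, as an engineer would, in place of code of your own. Each camera call takes 0.05 s, during which the arm holds its last target. There are 200 camera calls.

### The job

Lift the white cover off the steel tray and set it down flat, rim down, on the middle of the blue mat. Then take the green pusher and sweep the three brown tea tablets along the table through the tray's open side until they lie flat and wholly inside it; nothing but the pusher (not the gripper, the arm or the cover) may touch the tablets, and they must not tip over. Finally stand the pusher upright on the table outside the tray, and leave the bowl, jars, spoon and carton where they are.

Things in the scene. Friction and masses are not known exactly. Their poses are not given: they have to be found in the camera images.
- tray: fixed three-walled steel collecting tray, 190 mm along its x axis, 242 mm along y, walls 6 mm thick and 35 mm high. Origin: centre of the underside. Its -x side is the open mouth (inside width 230 mm), facing the tablets; no lip or step, tablets slide in on the table's level. Usable floor: x -95 to +89 mm, y -115 to +115 mm
- cover: loose white box-lid cover on the tray (skirt also closes the mouth): 214 mm along x, 266 along y, 32 high, plus an upright red grip bar mid-top, 22 mm thick along x, 100 long along y, from 32 to 72 mm above the origin. Origin: centre of its lower rim, at the start 8 mm above the table. 6 mm play round the tray; clears it when lifted 35 mm. 0.3 kg
- mat: fixed blue mat on the robot's right, 250 mm along x, 310 mm along y, 2 mm thick; origin: centre of its underside; the cover goes on it, long sides along long sides
- pusher: hand pusher standing on the table: green block 30 mm along x, 100 mm along y, 40 mm high, whose two flat 100 x 40 mm faces (+x and -x) push; on it an upright black grip, 20 mm along x, 76 mm along y, from 40 to 92 mm above the origin. Origin: centre of its underside. 0.22 kg
- tablet0: dark brown pressed tea tablet, a flat round cake 64 mm in diameter and 24 mm thick, about 85 g, lying loose on the table; origin: centre of its underside, z up
- tablet1: dark brown pressed tea tablet, a flat round cake 64 mm in diameter and 24 mm thick, about 85 g, lying loose on the table; origin: centre of its underside, z up
- tablet2: dark brown pressed tea tablet, a flat round cake 64 mm in diameter and 24 mm thick, about 85 g, lying loose on the table; origin: centre of its underside, z up
- bowl: shallow steel bowl, 110 mm across, 45 mm high, beyond the tablets; origin: centre of underside
- jar_a: amber glass jar with black lid, 56 mm across, 75 mm high, far side; origin: centre of underside
- jar_b: second amber jar, same size, far right; origin: centre of underside
- jar_c: third amber jar, same size, near the robot's left; origin: centre of underside
- spoon: steel spoon lying between the robot and the tablets, about 180 mm long along its x axis
- carton: cardboard carton 70 x 100 x 60 mm (x, y, z), between the robot and the pusher; origin: centre of underside
There are look-alikes about, which are no part of the job. Leave any pink, purple or red look-alike of the tablet0 alone.

How it is judged:
By the outcome, as a careful person would: the job done as asked, in the order asked, and still so for the second after the job is handed in, with the robot touching nothing.
It also fails if it takes over 72 s, if anything falls off the work surface, if the arm or the gripper's body presses on something with over 40 N, if the wrist force passes 120 N, or if a joint passes its speed limit or range.

## Working session

There is one attempt and no reset: what is moved stays moved. The work goes in short steps, Python scripts to look and compute and a tool call to move; the robot and the scene stay as the last step left them, time stands still between calls to the robot, and variables do not carry over. Pictures are saved under pics/ and viewed, about 8 in all and at most 12, crops included, and the job is handed in when it is done.

Besides the shell and the picture viewer there is one more tool, called after "Emit:" by a JSON object that holds its "fn" and its "kwargs". apply_moves: Moves the arm, as the interface text tells. Its arguments: {"type":"object","properties":{"series":{"type":"array"},"force":{"type":"number"}},"required":["series"]}

```bash
mkdir -p pics; cat > h.py <<'E'
from plant import *
import numpy as np, cv2
def cam(n,save=None):
    c=read_camera(n)
    if save: cv2.imwrite('pics/'+save,c['pixels'])
    return c
def ray(c,uv,z):
    R=cv2.Rodrigues(np.array(c['rvec'],float))[0];t=np.array(c['tvec'],float).ravel()
    d=R.T@np.linalg.inv(np.array(c['intrinsics']))@np.array([uv[0],uv[1],1.]);o=-R.T@t
    return o+d*(z-o[2])/d[2]
def proj(c,P):
    return cv2.projectPoints(np.array(P,float).reshape(-1,3),np.array(c['rvec'],float),np.array(c['tvec'],float),np.array(c['intrinsics'],float),None)[0].reshape(-1,2)
def moves(target,roll=0):
    s=read_state();R=cv2.Rodrigues(np.array(s['orientation'],float))[0]
    return R.T@(np.array(target)-np.array(s['tool_pos']))/0.6
E
python3 - <<'E'
from h import *
import pickle
a=cam('top','top.png');b=cam('scene','scene.png')
pickle.dump((a,b),open('cams.pkl','wb'))
s=read_state();print(s);print(cv2.Rodrigues(np.array(s['orientation'],float))[0].round(3))
E
```

```text
{'t': 0.1, 'q': array([-1.21940716e+00,  1.31077963e-01,  1.48913197e+00, -2.05590221e-05,
        1.52300568e+00, -8.54095863e-02]), 'dq': array([-0.00051565,  0.00035952, -0.00217084,  0.00125247, -0.00136791,
        0.00090148]), 'joint_torque': array([ 8.32001951e-04, -5.61341321e+01, -4.93095195e+01,  7.70145538e-02,
        2.91218469e-02, -4.28016688e-05]), 'tool_pos': array([ 0.25366031, -0.54319278,  0.21771803]), 'orientation': array([ 1.98007386,  0.44113917, -1.98055169]), 'force': array([-0.5483421 ,  0.40485188, -0.58407459]), 'wrist_torque': array([ 0.00224568,  0.03661869, -0.01059287]), 'opening': 0.0927936889420942}
[[-0.001  0.423 -0.906]
 [ 0.002 -0.906 -0.423]
 [-1.    -0.002 -0.   ]]
```

View pics/top.png

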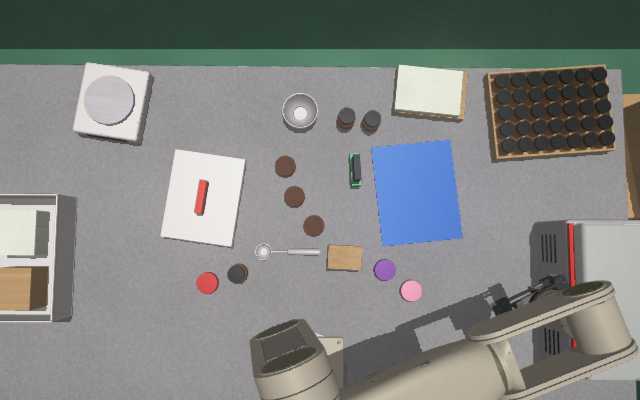

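View pics/scene.png

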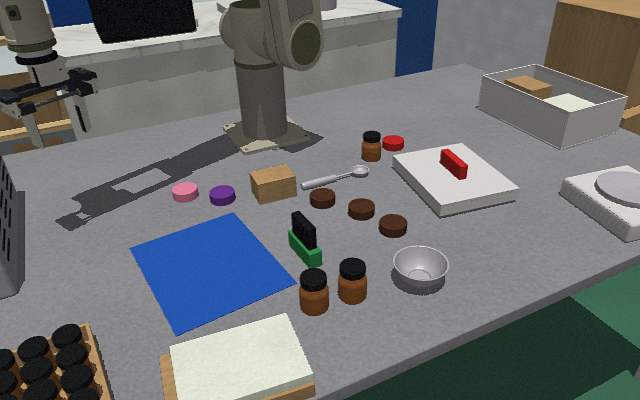

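The top view shows the cover at (203,198), its red bar at (201,197), the mat at (417,193) and the pusher at (356,169). The brown tablets are at (285,166), (294,197) and (314,226). The look-alikes are red (207,283), purple (385,270) and pink (411,291), none of them brown; the jar with the black lid is at (237,273). I'll confirm this in an enlarged crop.

```bash
python3 - <<'E'
import cv2
p=cv2.imread('pics/top.png')[130:260,150:350]
cv2.imwrite('pics/c1.png',cv2.resize(p,None,fx=4,fy=4,interpolation=cv2.INTER_CUBIC))
p=cv2.imread('pics/top.png')[130:260,325:475]
cv2.imwrite('pics/c2.png',cv2.resize(p,None,fx=4,fy=4,interpolation=cv2.INTER_CUBIC))
E
```

```text
(no output)
```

View pics/c1.png

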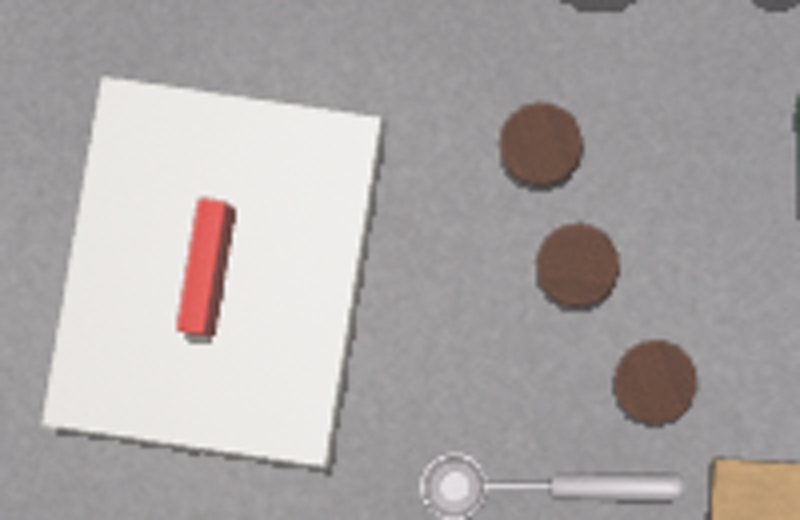

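View pics/c2.png

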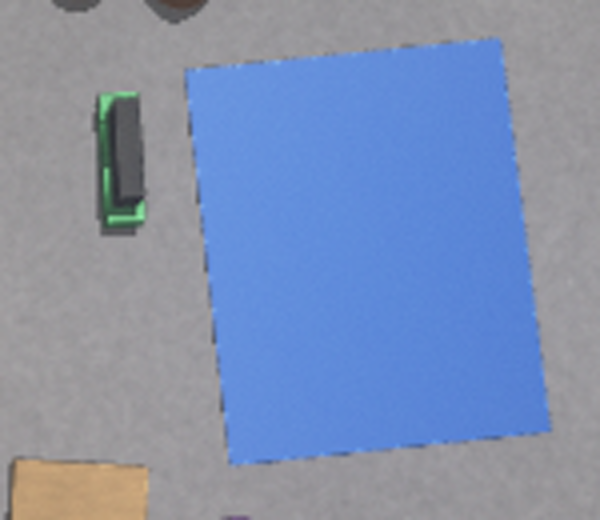

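```bash
python3 - <<'E'
from h import *
import pickle
a,b=pickle.load(open('cams.pkl','rb'))
def c1(u,v):return ((u+.5)/4-.5+150,(v+.5)/4-.5+130)
def c2(u,v):return ((u+.5)/4-.5+325,(v+.5)/4-.5+130)
def box(n,pts,z):
    P=np.array([ray(a,p,z) for p in pts])[:,:2]
    e=np.diff(np.vstack([P,P[:1]]),axis=0);L=np.linalg.norm(e,axis=1)
    print(n,P.mean(0).round(4),'L',L.round(3),'ang',np.degrees(np.arctan2(e[:,1],e[:,0])).round(1)); return P
box('cover',[c1(*p) for p in [(102,77),(381,117),(327,469),(43,427)]],.040)
box('bar',[c1(*p) for p in [(200,198),(226,203),(205,335),(178,331)]],.080)
box('mat',[c2(*p) for p in [(185,69),(501,39),(551,431),(229,465)]],.002)
box('grip',[c2(*p) for p in [(115,97),(137,98),(143,197),(120,203)]],.092)
box('pblock',[c2(*p) for p in [(100,94),(137,93),(145,222),(107,226)]],.040)
for i,p in enumerate([(541,145),(578,265),(655,382)]): print('tab',i,ray(a,c1(*p),.024).round(4))
for n,p,z in [('spoonL',(420,487),.01),('spoonR',(683,487),.01),('spoon top',(453,452),.01)]: print(n,ray(a,c1(*p),z).round(3))
for n,p,z in [('bowl',(300,112),.045),('jara',(346,115),.075),('jarb',(372,118),.075),('jarc',(237,271),.075),('carton',(344,256),.06),('red',(207,283),.024),('purple',(385,270),.024),('pink',(411,291),.024)]: print(n,ray(a,p,z).round(3))
R=cv2.Rodrigues(np.array(a['rvec'],float))[0];print('campos',-R.T@np.array(a['tvec']).ravel())
E
```

```text
cover [0.5269 0.3143] L [0.214 0.268 0.215 0.267] ang [-97.9 172.3  81.9  -7.9]
bar [0.5272 0.3137] L [0.019 0.098 0.02  0.099] ang [-100.6  172.3   81.8   -8. ]
mat [ 0.5501 -0.3381] L [0.25  0.308 0.251 0.31 ] ang [ -84.2 -173.8   96.2    6. ]
grip [ 0.6152 -0.1452] L [0.016 0.073 0.017 0.078] ang [ -92.3 -176.7  105.     2.6]
pblock [ 0.615  -0.1449] L [0.028 0.099 0.029 0.101] ang [ -88.1 -176.6   96.3    2.9]
tab 0 [0.6264 0.0695 0.024 ]
tab 1 [0.5343 0.0404 0.024 ]
tab 2 [ 0.4454 -0.0188  0.024 ]
spoonL [0.365 0.16  0.01 ]
spoonR [ 0.366 -0.041  0.01 ]
spoon top [0.392 0.135 0.01 ]
bowl [0.789 0.024 0.045]
jara [ 0.774 -0.115  0.075]
jarb [ 0.765 -0.193  0.075]
jarc [0.31  0.203 0.075]
carton [ 0.354 -0.11   0.06 ]
red [0.27  0.3   0.024]
purple [ 0.311 -0.236  0.024]
pink [ 0.248 -0.314  0.024]
campos [ 0.41095477 -0.01552034  1.52609   ]
```

Emit:
{"fn": "apply_moves", "kwargs": {"series": [{"jaw": -1, "linear": [0, -0.88, -0.81], "roll": 1}, {"jaw": -1, "linear": [0, -0.88, -0.81], "roll": 1}, {"jaw": -1, "linear": [0, -0.88, -0.81], "roll": 1}, {"jaw": -1, "linear": [0, -0.88, -0.81], "roll": 1}, {"jaw": -1, "linear": [0, -0.88, -0.81], "roll": 1}, {"jaw": -1, "linear": [0, -0.88, -0.81], "roll": 1}, {"jaw": -1, "linear": [0, -0.88, -0.81], "roll": 1}, {"jaw": -1, "linear": [0, -0.88, -0.81], "roll": 1}, {"jaw": -1, "linear": [0, -0.88, -0.81], "roll": 1}, {"jaw": -1, "linear": [0, -0.88, -0.81], "roll": 1}, {"jaw": -1, "linear": [0, -0.88, -0.81], "roll": 1}, {"jaw": -1, "linear": [0, -0.88, -0.81], "roll": 1}, {"jaw": -1, "linear": [0, -0.88, -0.81], "roll": 1}, {"jaw": -1, "linear": [0, -0.88, -0.81], "roll": 1}, {"jaw": -1, "linear": [0, -0.88, -0.81], "roll": 1}]}}

```text
t: 1.98
tool_pos: [0.4705, 0.1397, 0.2186]
orientation: [-2.175, 0.095, 2.177]
force: [-0.4, 0.1, 0.1]
opening: 0.093
```

```bash
cat >> h.py <<'E'
def plan(target,jaw_deg):
    "prints linear (normalised) and roll for target TCP with jaw axis at jaw_deg (mod 180)"
    s=read_state();R=cv2.Rodrigues(np.array(s['orientation'],float))[0]
    a=np.degrees(np.arctan2(R[1,1],R[0,1]));d=(jaw_deg-a+90)%180-90
    print('t',round(s['t'],2),'pos',np.round(s['tool_pos'],4),'jaw',a.round(2),'xax',R[:,0].round(3),'q',np.round(s['q'],2),'F',np.round(s['force'],1),'op',round(s['opening'],4))
    print('linear',moves(target).round(4),'roll',round(-d/30,3))
E
python3 -c "
from h import *
plan([.527,.314,.12],82.1)"
```

```text
t 1.98 pos [0.4705 0.1397 0.2186] jaw -95.06 xax [-0.001  0.001 -1.   ] q [ 0.18 -0.17  1.78  0.    1.53  1.84] F [-0.4  0.1  0.1] op 0.093
linear [ 0.1646 -0.2974 -0.0683] roll 0.095
```

Emit:
{"fn": "apply_moves", "kwargs": {"series": [{"jaw": -0.5, "linear": [0.1, -0.297, -0.068], "roll": 0.095}, {"jaw": -0.5, "linear": [0.1, -0.297, -0.068], "roll": 0.095}, {"jaw": -0.5, "linear": [0.1, -0.297, -0.068], "roll": 0.095}, {"jaw": -0.5, "linear": [0.165, -0.297, -0.068], "roll": 0.095}, {"jaw": -0.5, "linear": [0.165, -0.297, -0.068], "roll": 0.095}, {"jaw": -0.5, "linear": [0.165, -0.297, -0.068], "roll": 0.095}]}}

```text
t: 2.72
tool_pos: [0.5274, 0.3127, 0.1212]
orientation: [-2.148, 0.149, 2.148]
force: [0.7, -0.1, 0.3]
opening: 0.0697
```

```bash
python3 -c "
from h import *
plan([.527,.314,.046],82.1)
c=cam('wrist','w1.png')"
```

```text
t 2.73 pos [0.5274 0.3127 0.1212] jaw -98.0 xax [ 0.     0.002 -1.   ] q [0.45 0.23 1.56 0.   1.35 2.16] F [ 0.7 -0.1  0.3] op 0.0697
linear [ 0.1254 -0.0018  0.001 ] roll -0.003
```

View pics/w1.png

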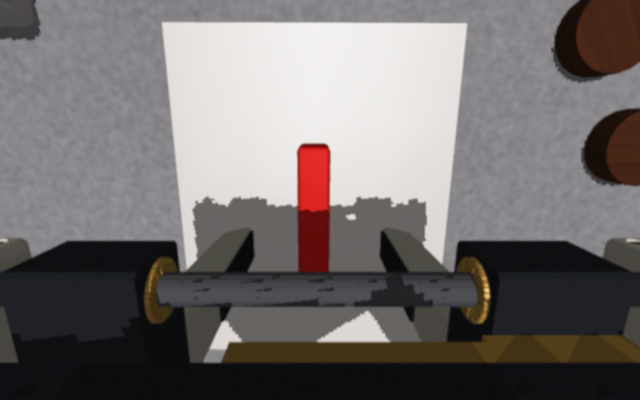

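The red bar, at (314,145–270), is centred between the jaws (250 and 382) and lines up with them. I'll descend and grip it.

Emit:
{"fn": "apply_moves", "kwargs": {"force": 40, "series": [{"jaw": -0.5, "linear": [0.06, 0, 0], "roll": 0}, {"jaw": -0.5, "linear": [0.1, 0, 0], "roll": 0}, {"jaw": -0.5, "linear": [0.125, 0, 0], "roll": 0}, {"jaw": -0.5, "linear": [0.125, 0, 0], "roll": 0}, {"jaw": 1, "linear": [0.125, 0, 0], "roll": 0}, {"jaw": 1, "linear": [0.125, 0, 0], "roll": 0}, {"jaw": 1, "linear": [0.125, 0, 0], "roll": 0}, {"jaw": 1, "linear": [0.125, 0, 0], "roll": 0}, {"jaw": 1, "linear": [0.125, 0, 0], "roll": 0}, {"jaw": 1, "linear": [0.125, 0, 0], "roll": 0}, {"jaw": 1, "linear": [0.105, 0, 0], "roll": 0}, {"jaw": 1, "linear": [0.08, 0, 0], "roll": 0}, {"jaw": 1, "linear": [0.04, 0, 0], "roll": 0}, {"jaw": 1, "linear": [-0.02, 0, 0], "roll": 0}, {"jaw": 1, "linear": [-0.08, 0, 0], "roll": 0}, {"jaw": 1, "linear": [-0.125, 0, 0], "roll": 0}, {"jaw": 1, "linear": [-0.125, 0, 0], "roll": 0}]}}

```text
t: 4.9
tool_pos: [0.5297, 0.3137, 0.2013]
orientation: [-2.154, 0.144, 2.138]
force: [0.7, 0.8, -4.4]
opening: 0.0215
```

```bash
python3 -c "
from h import *
plan([.55,-.338,.19],96.05)"
```

```text
t 4.9 pos [0.5297 0.3137 0.2013] jaw -98.0 xax [ 0.008  0.005 -1.   ] q [0.45 0.17 1.48 0.   1.49 2.16] F [ 0.7  0.8 -4.4] op 0.0215
linear [ 0.0133  1.071  -0.1845] roll -0.468
```

Emit:
{"fn": "apply_moves", "kwargs": {"series": [{"jaw": 1, "linear": [0, 0.03, -0.005], "roll": 0}, {"jaw": 1, "linear": [0, 0.09, -0.015], "roll": -0.05}, {"jaw": 1, "linear": [0, 0.17, -0.03], "roll": -0.1}, {"jaw": 1, "linear": [0, 0.25, -0.045], "roll": -0.15}, {"jaw": 1, "linear": [0, 0.33, -0.06], "roll": -0.2}, {"jaw": 1, "linear": [0, 0.41, -0.07], "roll": -0.25}, {"jaw": 1, "linear": [0, 0.49, -0.085], "roll": -0.3}, {"jaw": 1, "linear": [0, 0.57, -0.1], "roll": -0.35}, {"jaw": 1, "linear": [0, 0.65, -0.113], "roll": -0.4}, {"jaw": 1, "linear": [0, 0.73, -0.127], "roll": -0.45}, {"jaw": 1, "linear": [0, 0.81, -0.14], "roll": -0.468}, {"jaw": 1, "linear": [0, 0.88, -0.152], "roll": -0.468}, {"jaw": 1, "linear": [0, 0.94, -0.163], "roll": -0.468}, {"jaw": 1, "linear": [0, 0.98, -0.17], "roll": -0.468}, {"jaw": 1, "linear": [0, 1, -0.175], "roll": -0.468}, {"jaw": 1, "linear": [0, 1, -0.175], "roll": -0.468}]}}

```text
t: 6.9
tool_pos: [0.55, -0.2951, 0.1978]
orientation: [2.178, 0.12, -2.162]
force: [-0.9, -0.1, -2.5]
opening: 0.0217
```

```bash
python3 -c "
from h import *
plan([.55,-.338,.04],96.05)
a=cam('top')['pixels'][120:270,150:480]
cv2.imwrite('pics/top2.png',cv2.resize(a,None,fx=2.4,fy=2.4,interpolation=cv2.INTER_CUBIC))"
```

```text
t 6.9 pos [ 0.55   -0.2951  0.1978] jaw -83.99 xax [ 0.007  0.006 -1.   ] q [-0.58  0.2   1.45  0.01  1.49  0.89] F [-0.9 -0.1 -2.5] op 0.0217
linear [0.2625 0.0725 0.0096] roll -0.001
```

View pics/top2.png

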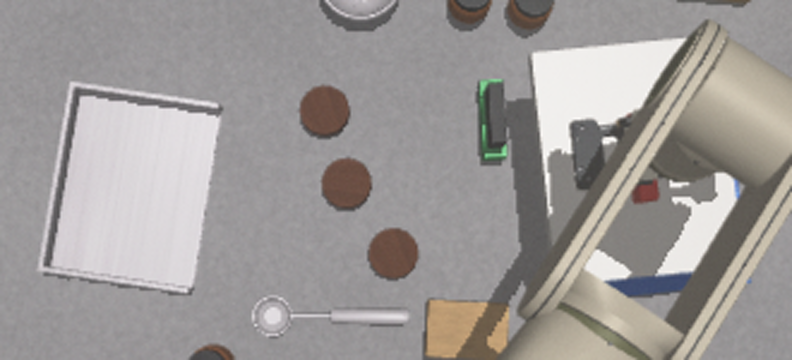

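Emit:
{"fn": "apply_moves", "kwargs": {"series": [{"jaw": 1, "linear": [0, 0.03, 0.004], "roll": 0}, {"jaw": 1, "linear": [0.03, 0.06, 0.0096], "roll": 0}, {"jaw": 1, "linear": [0.08, 0.0725, 0.0096], "roll": 0}, {"jaw": 1, "linear": [0.14, 0.0725, 0.0096], "roll": 0}, {"jaw": 1, "linear": [0.2, 0.0725, 0.0096], "roll": 0}, {"jaw": 1, "linear": [0.235, 0.0725, 0.0096], "roll": 0}, {"jaw": 1, "linear": [0.25, 0.0725, 0.0096], "roll": 0}, {"jaw": 1, "linear": [0.258, 0.0725, 0.0096], "roll": 0}, {"jaw": 1, "linear": [0.262, 0.0725, 0.0096], "roll": 0}, {"jaw": 1, "linear": [0.263, 0.0725, 0.0096], "roll": 0}, {"jaw": 1, "linear": [0.263, 0.0725, 0.0096], "roll": 0}]}}

```text
t: 8.32
tool_pos: [0.5513, -0.3378, 0.0414]
orientation: [2.179, 0.119, -2.158]
force: [1.4, 1.2, 2.5]
opening: 0.0218
```

```bash
python3 -c "
from h import *
import pickle
plan([.55,-.338,.04],96.05)
a,b=pickle.load(open('cams.pkl','rb'))
def c(u,v):return ((u+.5)/2.4-.5+150,(v+.5)/2.4-.5+120)
P=np.array([ray(a,c(*p),.035)[:2] for p in [(70,82),(221,103),(192,292),(41,270)]])
print(P.round(4),P.mean(0)); e=np.roll(P,-1,0)-P
print(np.linalg.norm(e,axis=1),np.degrees(np.arctan2(e[:,1],e[:,0])))
"
```

```text
t 8.32 pos [ 0.5513 -0.3378  0.0414] jaw -83.93 xax [ 0.01   0.005 -1.   ] q [-0.63  0.39  1.52  0.01  1.23  0.83] F [1.4 1.2 2.5] op 0.0218
linear [0.0023 0.0002 0.0022] roll 0.001
[[0.6599 0.3916]
 [0.6341 0.2   ]
 [0.3953 0.2323]
 [0.422  0.4215]] [0.52780408 0.31136091]
[0.19333655 0.24100401 0.1910237  0.23978967] [-97.66130171 172.29290279  81.97166535  -7.15374858]
```

Emit:
{"fn": "apply_moves", "kwargs": {"series": [{"jaw": -0.3, "linear": [0.001, 0, 0], "roll": 0}, {"jaw": -0.3, "linear": [0.001, 0, 0], "roll": 0}, {"jaw": -0.3, "linear": [0.001, 0, 0], "roll": 0}, {"jaw": -0.3, "linear": [0.001, 0, 0], "roll": 0}, {"jaw": -0.3, "linear": [-0.03, 0, 0], "roll": 0}, {"jaw": -0.3, "linear": [-0.1, 0, 0], "roll": 0}, {"jaw": -0.3, "linear": [-0.18, 0, 0], "roll": 0}, {"jaw": -0.3, "linear": [-0.18, 0, 0], "roll": 0}]}}

```text
t: 9.32
tool_pos: [0.5534, -0.3406, 0.1572]
orientation: [2.185, 0.112, -2.145]
force: [0.9, -0.8, -0.4]
opening: 0.0606
```

```bash
python3 -c "
from h import *
plan([.615,-.145,.13],93)"
```

```text
t 9.32 pos [ 0.5534 -0.3406  0.1572] jaw -83.93 xax [ 0.019 -0.002 -1.   ] q [-0.64  0.28  1.43  0.01  1.41  0.83] F [ 0.9 -0.8 -0.4] op 0.0606
linear [ 0.0465 -0.3135 -0.1358] roll 0.102
```

Emit:
{"fn": "apply_moves", "kwargs": {"series": [{"jaw": -0.3, "linear": [0, -0.08, -0.03], "roll": 0.05}, {"jaw": -0.3, "linear": [0, -0.16, -0.07], "roll": 0.1}, {"jaw": -0.3, "linear": [0, -0.24, -0.1], "roll": 0.1}, {"jaw": -0.3, "linear": [0.02, -0.3, -0.13], "roll": 0.1}, {"jaw": -0.3, "linear": [0.04, -0.3135, -0.1358], "roll": 0.1}, {"jaw": -0.3, "linear": [0.0465, -0.3135, -0.1358], "roll": 0.1}, {"jaw": -0.3, "linear": [0.0465, -0.3135, -0.1358], "roll": 0.1}, {"jaw": -0.3, "linear": [0.0465, -0.3135, -0.1358], "roll": 0.1}]}}

```text
t: 10.32
tool_pos: [0.6149, -0.1464, 0.1305]
orientation: [2.214, 0.054, -2.173]
force: [-0.8, 0.1, -0.1]
opening: 0.0603
```

```bash
python3 -c "
from h import *
plan([.615,-.145,.05],93)
c=cam('wrist','w2.png');cam('top','top3.png')"
```

```text
t 10.32 pos [ 0.6149 -0.1464  0.1305] jaw -87.03 xax [ 0.019 -0.002 -1.   ] q [-0.32  0.25  1.51  0.    1.36  1.2 ] F [-0.8  0.1 -0.1] op 0.0603
linear [ 0.1341 -0.0027  0.0023] roll -0.001
```

View pics/w2.png

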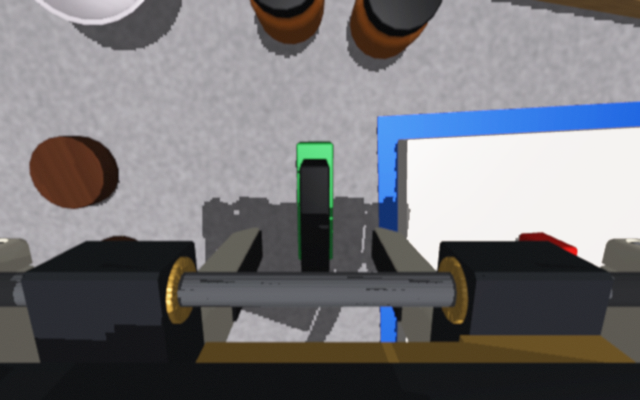

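The black grip, at (315,160–270), is centred between the jaws. The cover sits on the mat with an even blue margin. I'll grip the pusher.

Emit:
{"fn": "apply_moves", "kwargs": {"force": 50, "series": [{"jaw": -0.3, "linear": [0.06, -0.001, 0.002], "roll": 0}, {"jaw": -0.3, "linear": [0.11, -0.001, 0.002], "roll": 0}, {"jaw": -0.3, "linear": [0.134, -0.001, 0.002], "roll": 0}, {"jaw": -0.3, "linear": [0.134, -0.001, 0.002], "roll": 0}, {"jaw": 1, "linear": [0.134, -0.001, 0.002], "roll": 0}, {"jaw": 1, "linear": [0.134, -0.001, 0.002], "roll": 0}, {"jaw": 1, "linear": [0.134, -0.001, 0.002], "roll": 0}, {"jaw": 1, "linear": [0.134, -0.001, 0.002], "roll": 0}, {"jaw": 1, "linear": [0.134, -0.001, 0.002], "roll": 0}, {"jaw": 1, "linear": [0.134, -0.001, 0.002], "roll": 0}]}}

```text
t: 11.68
tool_pos: [0.6155, -0.1458, 0.0504]
orientation: [2.215, 0.054, -2.172]
force: [0.0, 0.7, 1.6]
opening: 0.0196
```

```bash
cat >> h.py <<'E'
C=np.array([.5275,.3125]);A=np.radians(82.1);U=np.array([np.cos(A),np.sin(A)]);V=np.array([-U[1],U[0]])
def uv(u,v): return C+u*U+v*V
def touv(p): d=np.array(p[:2])-C; return np.array([d@U,d@V])
E
python3 -c "
from h import *
a=cam('top','top4.png')
d=np.array([np.cos(np.radians(35)),np.sin(np.radians(35))])
for t in [(.6264,.0695),(.5343,.0404),(.4454,-.0188)]: print(touv(t))
t0=touv((.6264,.0695)); st=t0-.064*d; en=t0+.332*d-.047*d
print('start',st,uv(*st),'end',en,uv(*en),'tab end',t0+.332*d)
plan([*uv(*st),.11],117)
plan([*uv(*en),.0515],117)
import pickle
T,_=pickle.load(open('cams.pkl','rb'))
print(ray(T,(344,245),.06))
"
```

```text
[-0.22710053 -0.13136041]
[-0.268583   -0.04413413]
[-0.33943998  0.03578545]
start [-0.27952626 -0.1680693 ] [0.65555487 0.01252638] end [0.0063578  0.03210887] [0.4965697  0.32321065] tab end [0.04485794 0.05906697]
t 11.72 pos [ 0.6155 -0.1458  0.0504] jaw -87.01 xax [ 0.02  -0.002 -1.   ] q [-0.32  0.33  1.57  0.    1.22  1.2 ] F [-0.6  0.8  3. ] op 0.0199
linear [-0.0986 -0.2597 -0.0823] roll -0.8
t 11.72 pos [ 0.6155 -0.1458  0.0504] jaw -87.01 xax [ 0.02  -0.002 -1.   ] q [-0.32  0.33  1.57  0.    1.22  1.2 ] F [-0.6  0.8  3. ] op 0.0199
linear [-0.0076 -0.7909  0.1571] roll -0.8
[ 0.3861907  -0.10957884  0.06      ]
```

Emit:
{"fn": "apply_moves", "kwargs": {"series": [{"jaw": 1, "linear": [-0.05, 0, 0], "roll": 0}, {"jaw": 1, "linear": [-0.1, 0, 0], "roll": 0}, {"jaw": 1, "linear": [-0.1, -0.06, -0.02], "roll": -0.2}, {"jaw": 1, "linear": [-0.1, -0.13, -0.04], "roll": -0.4}, {"jaw": 1, "linear": [-0.1, -0.2, -0.06], "roll": -0.6}, {"jaw": 1, "linear": [-0.1, -0.24, -0.076], "roll": -0.8}, {"jaw": 1, "linear": [-0.1, -0.26, -0.082], "roll": -0.8}, {"jaw": 1, "linear": [-0.1, -0.26, -0.082], "roll": -0.8}, {"jaw": 1, "linear": [-0.1, -0.26, -0.082], "roll": -0.8}]}}

```text
t: 12.85
tool_pos: [0.655, 0.0116, 0.1106]
orientation: [1.975, 0.46, -1.939]
force: [-0.1, -1.2, -1.9]
opening: 0.0198
```

```bash
python3 -c "
from h import *
plan([.6556,.0125,.0515],117)
plan([.4966,.3232,.0515],117)
"
```

```text
t 12.85 pos [0.655  0.0116 0.1106] jaw -63.13 xax [ 0.019 -0.003 -1.   ] q [-0.06  0.33  1.46 -0.    1.33  1.04] F [-0.1 -1.2 -1.9] op 0.0198
linear [ 0.0984 -0.0019  0.    ] roll -0.004
t 12.85 pos [0.655  0.0116 0.1106] jaw -63.13 xax [ 0.019 -0.003 -1.   ] q [-0.06  0.33  1.46 -0.    1.33  1.04] F [-0.1 -1.2 -1.9] op 0.0198
linear [ 0.0919 -0.5836  0.0023] roll -0.004
```

Emit:
{"fn": "apply_moves", "kwargs": {"series": [{"jaw": 1, "linear": [0.05, 0, 0], "roll": 0}, {"jaw": 1, "linear": [0.085, 0, 0], "roll": 0}, {"jaw": 1, "linear": [0.098, 0, 0], "roll": 0}, {"jaw": 1, "linear": [0.098, 0, 0], "roll": 0}, {"jaw": 1, "linear": [0.098, -0.01, 0], "roll": 0}, {"jaw": 1, "linear": [0.098, -0.025, 0], "roll": 0}, {"jaw": 1, "linear": [0.0975, -0.05, 0], "roll": 0}, {"jaw": 1, "linear": [0.097, -0.08, 0], "roll": 0}, {"jaw": 1, "linear": [0.097, -0.11, 0], "roll": 0}, {"jaw": 1, "linear": [0.0965, -0.14, 0], "roll": 0}, {"jaw": 1, "linear": [0.096, -0.17, 0], "roll": 0}, {"jaw": 1, "linear": [0.096, -0.2, 0], "roll": 0}, {"jaw": 1, "linear": [0.0955, -0.23, 0.001], "roll": 0}, {"jaw": 1, "linear": [0.095, -0.26, 0.001], "roll": 0}, {"jaw": 1, "linear": [0.095, -0.28, 0.001], "roll": 0}, {"jaw": 1, "linear": [0.095, -0.29, 0.001], "roll": 0}, {"jaw": 1, "linear": [0.095, -0.29, 0.001], "roll": 0}]}}

```text
t: 14.98
tool_pos: [0.5768, 0.1667, 0.0516]
orientation: [1.975, 0.461, -1.939]
force: [-1.3, -0.2, -2.0]
opening: 0.02
```

```bash
python3 -c "
from h import *
plan([.4966,.3232,.0515],117)
w=cam('wrist')['pixels'][:300]; b=cam('scene')['pixels'][100:260,260:560]
w=cv2.resize(w,(640,300)); b=cv2.resize(b,(560,299))
t=cam('top')['pixels'][120:270,150:350]
cv2.imwrite('pics/m1.png',np.vstack([np.hstack([cv2.resize(t,(400,300)),cv2.resize(b,(400,300))]),cv2.resize(w[:,:],(800,300))]))
"
```

```text
t 14.97 pos [0.5768 0.1667 0.0516] jaw -63.11 xax [ 0.019 -0.003 -1.   ] q [ 0.2   0.25  1.67 -0.01  1.21  1.3 ] F [-1.3 -0.2 -2. ] op 0.02
linear [-0.0031 -0.2931  0.0012] roll -0.004
```

View pics/m1.png

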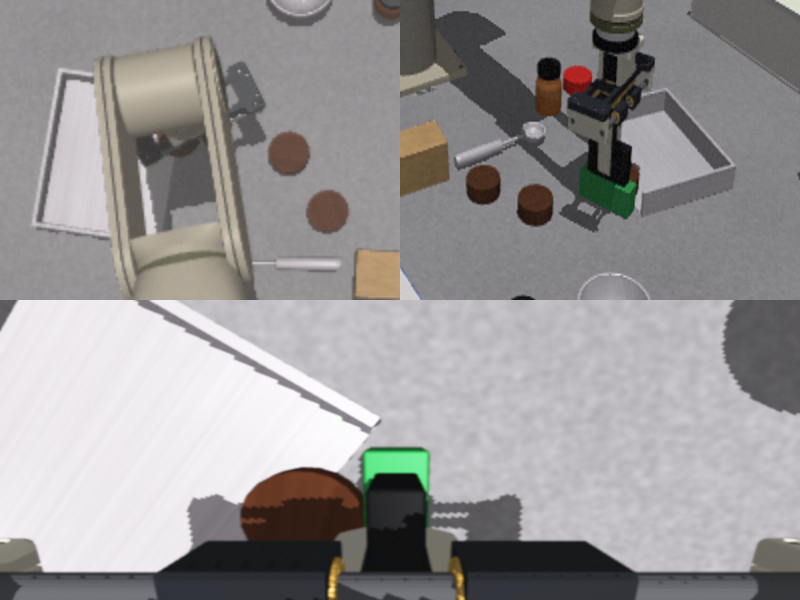

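The tablet is against the green face and entering the tray. The pusher's end is about 10 mm clear of the wall tip, at (380,425) in the wrist view, so I'll carry on.

Emit:
{"fn": "apply_moves", "kwargs": {"series": [{"jaw": 1, "linear": [0, -0.012, 0.003], "roll": 0}, {"jaw": 1, "linear": [-0.0005, -0.03, 0.004], "roll": 0}, {"jaw": 1, "linear": [-0.001, -0.06, 0.004], "roll": 0}, {"jaw": 1, "linear": [-0.001, -0.09, 0.004], "roll": 0}, {"jaw": 1, "linear": [-0.0015, -0.12, 0.004], "roll": 0}, {"jaw": 1, "linear": [-0.002, -0.15, 0.004], "roll": 0}, {"jaw": 1, "linear": [-0.002, -0.18, 0.004], "roll": 0}, {"jaw": 1, "linear": [-0.0025, -0.21, 0.004], "roll": 0}, {"jaw": 1, "linear": [-0.003, -0.24, 0.004], "roll": 0}, {"jaw": 1, "linear": [-0.003, -0.265, 0.004], "roll": 0}, {"jaw": 1, "linear": [-0.003, -0.28, 0.004], "roll": 0}, {"jaw": 1, "linear": [-0.003, -0.287, 0.004], "roll": 0}, {"jaw": 1, "linear": [-0.003, -0.287, 0.004], "roll": 0}, {"jaw": 1, "linear": [-0.003, -0.27, 0.004], "roll": 0}, {"jaw": 1, "linear": [-0.003, -0.25, 0.004], "roll": 0}, {"jaw": 1, "linear": [-0.05, -0.24, 0.004], "roll": 0}, {"jaw": 1, "linear": [-0.12, -0.24, 0.004], "roll": 0}, {"jaw": 1, "linear": [-0.12, -0.24, 0.004], "roll": 0}, {"jaw": 1, "linear": [-0.12, -0.24, 0.004], "roll": 0}]}}

```text
t: 17.5
tool_pos: [0.5087, 0.2928, 0.1213]
orientation: [1.976, 0.459, -1.941]
force: [0.3, 0.8, -3.4]
opening: 0.02
```

```bash
python3 -c "
from h import *
cam('top','top5.png')
for p,z in [((-.330,-.058),.12),((-.02,-.050),.0515)]: print(uv(*p)); plan([*uv(*p),z],82.1+1.5)
"
```

```text
[ 0.53959285 -0.02233991]
t 17.55 pos [0.508  0.2927 0.1204] jaw -63.19 xax [ 0.017 -0.004 -1.   ] q [ 0.44  0.15  1.65 -0.01  1.33  1.55] F [-0.   0.2 -2.2] op 0.0198
linear [0.0036 0.4924 0.1898] roll 1.107
[0.57427658 0.28581758]
t 17.55 pos [0.508  0.2927 0.1204] jaw -63.19 xax [ 0.017 -0.004 -1.   ] q [ 0.44  0.15  1.65 -0.01  1.33  1.55] F [-0.   0.2 -2.2] op 0.0198
linear [ 0.1167  0.0588 -0.0919] roll 1.107
```

Emit:
{"fn": "apply_moves", "kwargs": {"series": [{"jaw": 1, "linear": [0, 0.04, 0.015], "roll": 0.1}, {"jaw": 1, "linear": [0, 0.1, 0.04], "roll": 0.25}, {"jaw": 1, "linear": [0, 0.17, 0.065], "roll": 0.4}, {"jaw": 1, "linear": [0, 0.24, 0.092], "roll": 0.55}, {"jaw": 1, "linear": [0, 0.31, 0.12], "roll": 0.7}, {"jaw": 1, "linear": [0, 0.38, 0.147], "roll": 0.85}, {"jaw": 1, "linear": [0, 0.44, 0.17], "roll": 1}, {"jaw": 1, "linear": [0, 0.48, 0.185], "roll": 1}, {"jaw": 1, "linear": [0, 0.492, 0.19], "roll": 1}, {"jaw": 1, "linear": [0, 0.492, 0.19], "roll": 1}, {"jaw": 1, "linear": [0, 0.492, 0.19], "roll": 1}]}}

```text
t: 18.92
tool_pos: [0.539, -0.0211, 0.1216]
orientation: [-2.213, 0.063, 2.177]
force: [-0.1, -0.2, -2.5]
opening: 0.0195
```

```bash
python3 -c "
from h import *
for p,z in [((-.330,-.058),.0515),((-.02,-.050),.0515)]: plan([*uv(*p),z],82.1+1.5)
t=cam('top')['pixels'][120:270,150:400]
w=cam('wrist')['pixels'][:300]
cv2.imwrite('pics/m2.png',np.vstack([cv2.resize(t,(500,300),interpolation=cv2.INTER_CUBIC),cv2.resize(w,(500,234))]))
"
```

```text
t 18.93 pos [ 0.539  -0.0211  0.1216] jaw -93.14 xax [ 0.016 -0.003 -1.   ] q [-0.13  0.02  1.79 -0.    1.32  1.49] F [-0.1 -0.2 -2.5] op 0.0195
linear [0.1169 0.0016 0.0008] roll 0.109
t 18.93 pos [ 0.539  -0.0211  0.1216] jaw -93.14 xax [ 0.016 -0.003 -1.   ] q [-0.13  0.02  1.79 -0.    1.32  1.49] F [-0.1 -0.2 -2.5] op 0.0195
linear [ 0.116  -0.5144 -0.0289] roll 0.109
```

View pics/m2.png

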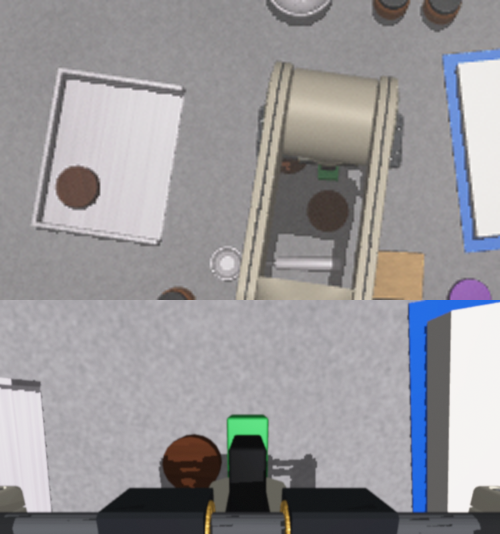

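Tablet0 lies flat in the tray, at (77,187) in the upper view. The pusher is behind tablet1, so I'll lower it and sweep.

Emit:
{"fn": "apply_moves", "kwargs": {"series": [{"jaw": 1, "linear": [0, 0.001, -0.004], "roll": 0.109}, {"jaw": 1, "linear": [0.06, 0.001, -0.004], "roll": 0.109}, {"jaw": 1, "linear": [0.1, 0.001, -0.004], "roll": 0.109}, {"jaw": 1, "linear": [0.1165, 0.001, -0.004], "roll": 0.109}, {"jaw": 1, "linear": [0.1165, 0.001, -0.004], "roll": 0.109}, {"jaw": 1, "linear": [0.1165, -0.01, -0.004], "roll": 0.109}, {"jaw": 1, "linear": [0.1165, -0.025, -0.005], "roll": 0.109}, {"jaw": 1, "linear": [0.1165, -0.05, -0.006], "roll": 0.109}, {"jaw": 1, "linear": [0.1165, -0.08, -0.007], "roll": 0.109}, {"jaw": 1, "linear": [0.1165, -0.11, -0.009], "roll": 0.109}, {"jaw": 1, "linear": [0.1165, -0.14, -0.01], "roll": 0.109}, {"jaw": 1, "linear": [0.1165, -0.17, -0.011], "roll": 0.109}, {"jaw": 1, "linear": [0.1165, -0.2, -0.012], "roll": 0.109}, {"jaw": 1, "linear": [0.1165, -0.23, -0.014], "roll": 0.109}, {"jaw": 1, "linear": [0.1165, -0.26, -0.015], "roll": 0.109}, {"jaw": 1, "linear": [0.116, -0.28, -0.016], "roll": 0.109}, {"jaw": 1, "linear": [0.116, -0.29, -0.016], "roll": 0.109}, {"jaw": 1, "linear": [0.116, -0.29, -0.016], "roll": 0.109}]}}

```text
t: 21.28
tool_pos: [0.5594, 0.1521, 0.052]
orientation: [-2.184, 0.123, 2.147]
force: [-0.0, 0.3, -2.3]
opening: 0.0197
```

```bash
python3 -c "
from h import *
s=read_state();print(touv(s['tool_pos']))
for p,z in [((-.02,-.052),.0515)]: plan([*uv(*p),z],82.1+1.5)
t=cam('top')['pixels'][120:270,150:400]
w=cam('wrist')['pixels'][:300]
cv2.imwrite('pics/m3.png',np.vstack([cv2.resize(t,(500,300),interpolation=cv2.INTER_CUBIC),cv2.resize(w,(500,234))]))
"
```

```text
[-0.15451932 -0.05367221]
t 21.27 pos [0.5594 0.1521 0.052 ] jaw -96.36 xax [ 0.017 -0.004 -1.   ] q [ 0.18  0.2   1.72 -0.01  1.2   1.87] F [-0.   0.3 -2.3] op 0.0197
linear [ 0.0005 -0.2242 -0.0032] roll 0.001
```

View pics/m3.png

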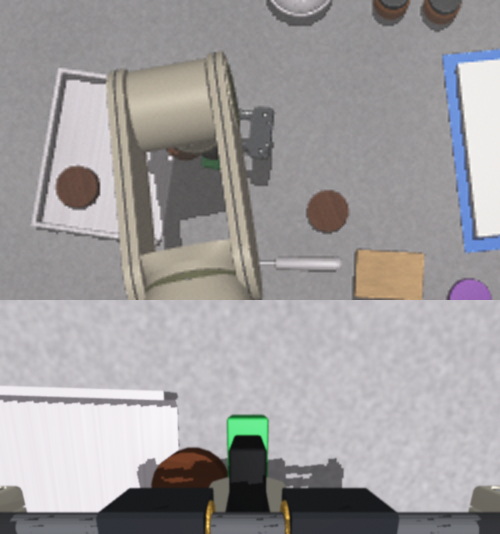

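The tablet is on the face at the mouth and the pusher is about 10 mm clear of the wall. Tablet2 hasn't moved. I'll continue.

Emit:
{"fn": "apply_moves", "kwargs": {"series": [{"jaw": 1, "linear": [0.0005, -0.012, 0.002], "roll": 0}, {"jaw": 1, "linear": [0.0005, -0.03, 0.002], "roll": 0}, {"jaw": 1, "linear": [0.0005, -0.06, 0.002], "roll": 0}, {"jaw": 1, "linear": [0.0005, -0.09, 0.001], "roll": 0}, {"jaw": 1, "linear": [0.0005, -0.12, 0], "roll": 0}, {"jaw": 1, "linear": [0.0005, -0.15, 0], "roll": 0}, {"jaw": 1, "linear": [0.0005, -0.18, -0.001], "roll": 0}, {"jaw": 1, "linear": [0.0005, -0.205, -0.002], "roll": 0}, {"jaw": 1, "linear": [0.0005, -0.22, -0.002], "roll": 0}, {"jaw": 1, "linear": [0.0005, -0.225, -0.002], "roll": 0}, {"jaw": 1, "linear": [0.0005, -0.225, -0.002], "roll": 0}, {"jaw": 1, "linear": [0, -0.21, -0.002], "roll": 0}, {"jaw": 1, "linear": [0, -0.19, -0.002], "roll": 0}, {"jaw": 1, "linear": [-0.05, -0.18, -0.002], "roll": 0}, {"jaw": 1, "linear": [-0.12, -0.18, -0.002], "roll": 0}, {"jaw": 1, "linear": [-0.12, -0.18, -0.002], "roll": 0}, {"jaw": 1, "linear": [-0.12, -0.18, -0.002], "roll": 0}]}}

```text
t: 23.5
tool_pos: [0.5712, 0.2582, 0.1232]
orientation: [-2.183, 0.125, 2.147]
force: [-0.1, -0.6, -2.4]
opening: 0.0196
```

```bash
python3 -c "
from h import *
cam('top','top6.png')
for p,z in [((-.402,.02),.12),((-.077,.005),.0515)]: print(uv(*p));plan([*uv(*p),z],82.1-2.5)
"
```

```text
[ 0.4524371  -0.08293591]
t 23.55 pos [0.5705 0.2581 0.1222] jaw -96.42 xax [ 0.015 -0.005 -1.   ] q [ 0.35  0.25  1.53 -0.01  1.35  2.03] F [ 0.2  1.  -2.1] op 0.02
linear [0.0034 0.5868 0.1321] roll 0.133
[0.51196422 0.23691799]
t 23.55 pos [0.5705 0.2581 0.1222] jaw -96.42 xax [ 0.015 -0.005 -1.   ] q [ 0.35  0.25  1.53 -0.01  1.35  2.03] F [ 0.2  1.  -2.1] op 0.02
linear [0.1166 0.0457 0.0948] roll 0.133
```

Emit:
{"fn": "apply_moves", "kwargs": {"series": [{"jaw": 1, "linear": [0, 0.04, 0.01], "roll": 0.05}, {"jaw": 1, "linear": [0, 0.1, 0.022], "roll": 0.133}, {"jaw": 1, "linear": [0, 0.18, 0.04], "roll": 0.133}, {"jaw": 1, "linear": [0, 0.26, 0.058], "roll": 0.133}, {"jaw": 1, "linear": [0, 0.34, 0.077], "roll": 0.133}, {"jaw": 1, "linear": [0, 0.42, 0.095], "roll": 0.133}, {"jaw": 1, "linear": [0, 0.5, 0.113], "roll": 0.133}, {"jaw": 1, "linear": [0, 0.56, 0.126], "roll": 0.133}, {"jaw": 1, "linear": [0, 0.587, 0.132], "roll": 0.133}, {"jaw": 1, "linear": [0, 0.587, 0.132], "roll": 0.133}, {"jaw": 1, "linear": [0, 0.587, 0.132], "roll": 0.133}]}}

```text
t: 24.92
tool_pos: [0.4525, -0.0821, 0.1216]
orientation: [-2.143, 0.196, 2.112]
force: [0.3, 0.3, -1.8]
opening: 0.0197
```

```bash
python3 -c "
from h import *
for p,z in [((-.402,.02),.0515),((-.077,.005),.0515)]: plan([*uv(*p),z],82.1-2.5)
t=cam('top')['pixels'][120:270,150:400]
w=cam('wrist')['pixels'][:300]
b=cam('scene')['pixels'][120:260,260:460]
cv2.imwrite('pics/m4.png',np.hstack([np.vstack([cv2.resize(t,(500,300),interpolation=cv2.INTER_CUBIC),cv2.resize(w,(500,234))]),np.vstack([cv2.resize(b,(300,210)),np.zeros((324,300,3),np.uint8)])]))
"
```

```text
t 24.93 pos [ 0.4525 -0.0821  0.1216] jaw -100.39 xax [ 0.014 -0.004 -1.   ] q [-0.29 -0.21  2.    0.    1.34  1.46] F [ 0.3  0.3 -1.8] op 0.0197
linear [0.1168 0.0012 0.0015] roll 0.0
t 24.93 pos [ 0.4525 -0.0821  0.1216] jaw -100.39 xax [ 0.014 -0.004 -1.   ] q [-0.29 -0.21  2.    0.    1.34  1.46] F [ 0.3  0.3 -1.8] op 0.0197
linear [ 1.161e-01 -5.411e-01  1.000e-04] roll 0.0
```

View pics/m4.png

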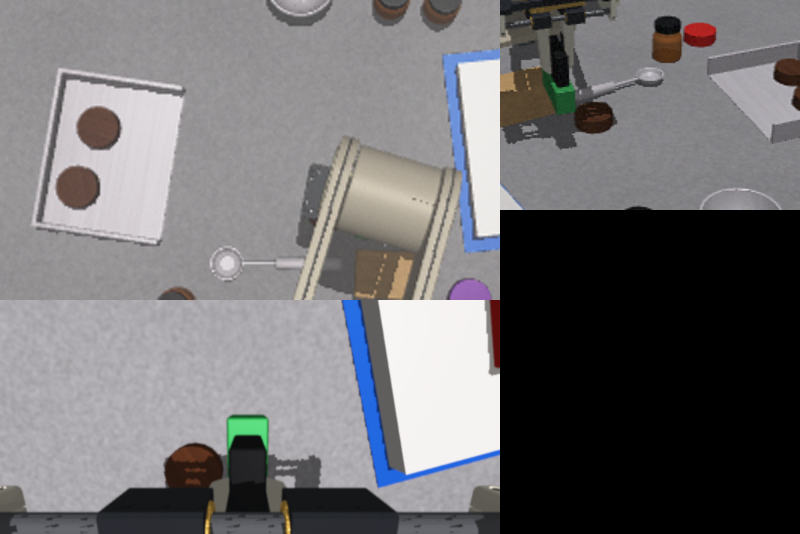

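Tablets 0 and 1 lie flat in the tray, at (77,187) and (98,128). The pusher is behind tablet2 and clear of the carton. I'll sweep it in.

Emit:
{"fn": "apply_moves", "kwargs": {"series": [{"jaw": 1, "linear": [0, 0, -0.005], "roll": 0}, {"jaw": 1, "linear": [0.06, 0, -0.005], "roll": 0}, {"jaw": 1, "linear": [0.1, 0, -0.005], "roll": 0}, {"jaw": 1, "linear": [0.1165, 0, -0.005], "roll": 0}, {"jaw": 1, "linear": [0.1165, 0, -0.005], "roll": 0}, {"jaw": 1, "linear": [0.1165, -0.01, -0.005], "roll": 0}, {"jaw": 1, "linear": [0.1165, -0.025, -0.005], "roll": 0}, {"jaw": 1, "linear": [0.1165, -0.05, -0.005], "roll": 0}, {"jaw": 1, "linear": [0.1165, -0.08, -0.004], "roll": 0}, {"jaw": 1, "linear": [0.1165, -0.11, -0.004], "roll": 0}, {"jaw": 1, "linear": [0.1165, -0.14, -0.004], "roll": 0}, {"jaw": 1, "linear": [0.1165, -0.17, -0.003], "roll": 0}, {"jaw": 1, "linear": [0.1165, -0.2, -0.003], "roll": 0}, {"jaw": 1, "linear": [0.1165, -0.23, -0.003], "roll": 0}, {"jaw": 1, "linear": [0.1165, -0.26, -0.003], "roll": 0}, {"jaw": 1, "linear": [0.1165, -0.29, -0.003], "roll": 0}, {"jaw": 1, "linear": [0.116, -0.31, -0.003], "roll": 0}, {"jaw": 1, "linear": [0.116, -0.32, -0.003], "roll": 0}, {"jaw": 1, "linear": [0.116, -0.32, -0.003], "roll": 0}]}}

```text
t: 27.45
tool_pos: [0.4899, 0.1065, 0.0519]
orientation: [-2.144, 0.195, 2.113]
force: [0.8, -0.1, -1.8]
opening: 0.0196
```

```bash
python3 -c "
from h import *
s=read_state();print(touv(s['tool_pos']))
plan([*uv(-.077,.005),.0515],82.1-2.5)
w=cam('wrist')['pixels'][:300]
t=cam('top')['pixels'][120:270,150:400]
cv2.imwrite('pics/m5.png',np.vstack([cv2.resize(t,(500,300),interpolation=cv2.INTER_CUBIC),cv2.resize(w,(500,234))]))
"
```

```text
[-0.20924898  0.00895351]
t 27.45 pos [0.4899 0.1065 0.0519] jaw -100.3 xax [ 0.014 -0.004 -1.   ] q [ 0.12  0.    1.94 -0.01  1.19  1.87] F [ 0.8 -0.1 -1.8] op 0.0196
linear [ 0.0003 -0.2205  0.0027] roll 0.003
```

View pics/m5.png

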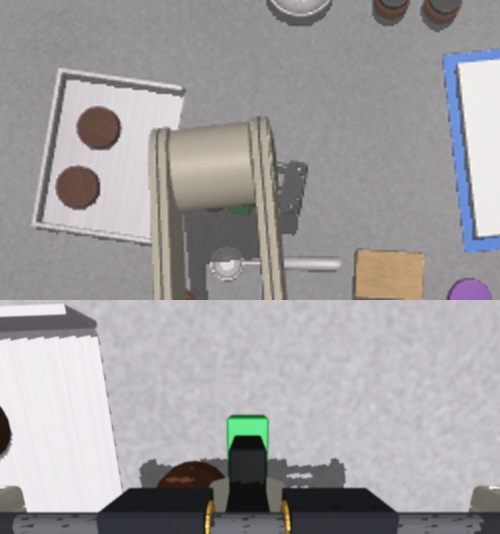

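Tablet2 is riding on the face. I'll finish the sweep, back straight off to here and set the pusher down.

Emit:
{"fn": "apply_moves", "kwargs": {"series": [{"jaw": 1, "linear": [0, -0.012, 0], "roll": 0}, {"jaw": 1, "linear": [0, -0.03, 0.001], "roll": 0}, {"jaw": 1, "linear": [0, -0.06, 0.001], "roll": 0}, {"jaw": 1, "linear": [0, -0.09, 0.001], "roll": 0}, {"jaw": 1, "linear": [0, -0.12, 0.002], "roll": 0}, {"jaw": 1, "linear": [0, -0.15, 0.002], "roll": 0}, {"jaw": 1, "linear": [0, -0.18, 0.002], "roll": 0}, {"jaw": 1, "linear": [0, -0.205, 0.002], "roll": 0}, {"jaw": 1, "linear": [0, -0.22, 0.002], "roll": 0}, {"jaw": 1, "linear": [0, -0.226, 0.002], "roll": 0}, {"jaw": 1, "linear": [0, -0.226, 0.002], "roll": 0}, {"jaw": 1, "linear": [0, -0.2, 0.002], "roll": 0}, {"jaw": 1, "linear": [0, -0.15, 0], "roll": 0}, {"jaw": 1, "linear": [0, -0.08, 0], "roll": 0}, {"jaw": 1, "linear": [0, -0.02, 0], "roll": 0}, {"jaw": 1, "linear": [0, 0.02, 0], "roll": 0}, {"jaw": 1, "linear": [0.001, 0.03, 0], "roll": 0}, {"jaw": 1, "linear": [0.002, 0.03, 0], "roll": 0}, {"jaw": 1, "linear": [0.0025, 0.03, 0], "roll": 0}]}}

```text
t: 29.92
tool_pos: [0.4866, 0.0887, 0.0505]
orientation: [-2.144, 0.195, 2.113]
force: [0.3, 0.0, -1.6]
opening: 0.0198
```

```bash
python3 -c "
from h import *
plan([.49,.09,.0503],79.6)
t=cam('top')['pixels'][120:270,150:350]
cv2.imwrite('pics/m6.png',cv2.resize(t,None,fx=4,fy=4,interpolation=cv2.INTER_CUBIC))
"
```

```text
t 29.93 pos [0.4866 0.0887 0.0505] jaw -100.32 xax [ 0.014 -0.004 -1.   ] q [ 0.08 -0.02  1.96 -0.01  1.18  1.83] F [ 0.3  0.  -1.6] op 0.0198
linear [ 0.0003 -0.0031 -0.0051] roll 0.003
```

The picture limit is reached, so I'll measure the tablets by colour.

```bash
cat > chk.py <<'E'
from h import *
c=cam('top');p=c['pixels'].astype(int);b,g,r=p[...,0],p[...,1],p[...,2]
def blobs(m,name,z,amin=60):
    n,l,st,ce=cv2.connectedComponentsWithStats(m.astype(np.uint8))
    for i in range(1,n):
        if st[i,4]>amin:
            w=ray(c,ce[i],z); 
            if .2<w[0]<.75 and abs(w[1])<.55: print(name,st[i,2:].tolist(),ce[i].round(1),'xy',w[:2].round(4),'uv',touv(w).round(4))
blobs((r<130)&(r-b>22)&(r>50),'brown',.024)
blobs((g-r>30)&(g-b>15),'green',.04,8)
m=(p.min(2)>200);m[:,:330]=0;m[:130]=0;m[260:]=0;m[:,480:]=0
ct=max(cv2.findContours(m.astype(np.uint8),0,2)[0],key=cv2.contourArea);q=cv2.minAreaRect(ct);B=cv2.boxPoints(q)
P=np.array([ray(c,x,.034)[:2] for x in B]);print('cover',P.mean(0),np.linalg.norm(np.roll(P,-1,0)-P,axis=1),np.degrees(np.arctan2(*(P[1]-P[0])[::-1])))
E
python3 chk.py
```

```text
brown [20, 20, 312] [198.4 183.1] xy [0.572  0.3328] uv [ 0.0263 -0.0413]
brown [6, 33, 84] [416.4 191.4] xy [ 0.55   -0.3338] uv [-0.6371 -0.1111]
brown [20, 20, 314] [212.2 207.2] xy [0.4985 0.2892] uv [-0.0271  0.0255]
brown [20, 21, 316] [187.8 212.9] xy [0.4809 0.3627] uv [0.0433 0.0531]
cover [ 0.55132127 -0.33818865] [0.21583307 0.26722178 0.21280936 0.26641649] -83.26880198729701
```

All three tablets are inside the tray and appear round from above, so they lie flat. The cover is centred on the mat. Now I'll release the pusher.

Emit:
{"fn": "apply_moves", "kwargs": {"series": [{"jaw": 1, "linear": [0.0005, 0, 0], "roll": 0}, {"jaw": 1, "linear": [0.0005, 0, 0], "roll": 0}, {"jaw": -0.3, "linear": [0.0005, 0, 0], "roll": 0}, {"jaw": -0.3, "linear": [0.0005, 0, 0], "roll": 0}, {"jaw": -0.3, "linear": [0.0005, 0, 0], "roll": 0}, {"jaw": -0.3, "linear": [0.0005, 0, 0], "roll": 0}, {"jaw": -0.3, "linear": [0.0005, 0, 0], "roll": 0}, {"jaw": -0.3, "linear": [-0.03, 0, 0], "roll": 0}, {"jaw": -0.3, "linear": [-0.1, 0, 0], "roll": 0}, {"jaw": -0.3, "linear": [-0.18, 0, 0], "roll": 0}, {"jaw": -0.3, "linear": [-0.25, 0, 0], "roll": 0}, {"jaw": -0.3, "linear": [-0.3, 0.1, 0], "roll": 0}, {"jaw": -0.3, "linear": [-0.3, 0.2, 0], "roll": 0}, {"jaw": -0.3, "linear": [-0.3, 0.3, 0], "roll": 0}, {"jaw": -0.3, "linear": [-0.3, 0.4, 0], "roll": 0}, {"jaw": -0.3, "linear": [-0.3, 0.45, 0], "roll": 0}, {"jaw": -0.3, "linear": [-0.3, 0.45, 0], "roll": 0}, {"jaw": -0.3, "linear": [-0.3, 0.45, 0], "roll": 0}]}}

```text
t: 32.28
tool_pos: [0.4361, -0.1756, 0.2317]
orientation: [-2.145, 0.195, 2.112]
force: [0.7, 0.6, 0.0]
opening: 0.0605
```

```bash
python3 chk.py; python3 - <<'E'
from h import *
import pickle
a0,b0=pickle.load(open('cams.pkl','rb'))
c=cam('top');p=c['pixels']
# black grip top at z=.092 near expected pusher
u,v=proj(c,[.4866,.0887,.092])[0].astype(int);w=p[v-25:v+26,u-15:u+16].astype(int)
m=(w.max(2)<70);ys,xs=np.nonzero(m);print('grip',m.sum(),ray(c,(xs.mean()+u-15,ys.mean()+v-25),.092),np.ptp(xs),np.ptp(ys))
# scene-change check of bystanders
for n,(x0,x1,y0,y1) in {'bowl':(278,322,90,134),'jars':(334,384,104,135),'spoon':(252,322,240,262),'carton':(326,364,242,272),'jarc/red':(194,250,260,295)}.items():
    d=np.abs(p[y0:y1,x0:x1].astype(int)-a0['pixels'][y0:y1,x0:x1]).max(2);print(n,(d>40).sum())
plan([.4,-.2,.2],90)
E
```

```text
brown [20, 20, 312] [198.4 183.1] xy [0.572  0.3329] uv [ 0.0263 -0.0413]
brown [6, 33, 87] [416.3 191.3] xy [ 0.5501 -0.3334] uv [-0.6367 -0.1112]
brown [20, 20, 313] [212.2 207.2] xy [0.4985 0.2892] uv [-0.027   0.0255]
brown [20, 21, 315] [187.8 212.8] xy [0.481  0.3627] uv [0.0433 0.053 ]
brown [19, 24, 250] [335.  254.6] xy [ 0.3567 -0.0845] uv [-0.4167  0.1146]
brown [11, 21, 117] [357.3 262. ] xy [ 0.3346 -0.1521] uv [-0.4867  0.1272]
brown [14, 18, 68] [242.9 270.2] xy [0.3089 0.1928] uv [-0.1486  0.2001]
green [16, 34, 125] [279.9 211.5] xy [0.4855 0.0824] uv [-0.2337  0.0099]
cover [ 0.55128961 -0.33768117] [0.2137574  0.26946012 0.21074602 0.26862052] -82.57637747306148
grip 32 [0.47954881 0.08016189 0.092     ] 7 23
bowl 0
jars 0
spoon 0
carton 932
jarc/red 0
t 32.38 pos [ 0.4362 -0.175   0.2313] jaw -100.21 xax [ 0.015 -0.004 -1.   ] q [-0.49 -0.25  1.83  0.    1.55  1.26] F [-0.2  0.   0.3] op 0.0606
linear [0.0515 0.0516 0.0528] roll -0.34
```

Emit:
{"fn": "apply_moves", "kwargs": {"series": [{"jaw": -0.3, "linear": [0, 0.1, 0], "roll": 0}, {"jaw": -0.3, "linear": [0, 0.2, 0], "roll": 0}, {"jaw": -0.3, "linear": [0, 0.3, 0], "roll": 0}, {"jaw": -0.3, "linear": [0, 0.4, 0], "roll": 0}, {"jaw": -0.3, "linear": [0, 0.5, 0], "roll": 0}, {"jaw": -0.3, "linear": [0, 0.5, 0], "roll": 0}, {"jaw": -0.3, "linear": [0, 0.5, 0], "roll": 0}, {"jaw": -0.3, "linear": [0, 0.5, 0], "roll": 0}]}}

```text
t: 33.38
tool_pos: [0.3841, -0.4687, 0.2322]
orientation: [-2.147, 0.191, 2.114]
force: [-0.3, -0.4, 0.2]
opening: 0.0606
```

```bash
python3 - <<'E'
from h import *
import pickle
a0,b0=pickle.load(open('cams.pkl','rb'))
p=cam('top')['pixels'].astype(int);s=cam('scene')
for n,i,j,(x0,x1,y0,y1) in [('carton top',p,a0,(326,364,242,272)),('carton scene',s['pixels'].astype(int),b0,(246,300,162,203))]:
    d=np.abs(i[y0:y1,x0:x1]-j['pixels'][y0:y1,x0:x1]).max(2);print(n,(d>40).sum())
# pusher in scene view: expected vs seen grip-top / block rows
q=s['pixels'].astype(int);g=(q[...,1]-q[...,2]>30)&(q[...,1]-q[...,0]>15);g[:,:250]=0;g[300:]=0
ys,xs=np.nonzero(g);print('green seen',xs.min(),xs.max(),ys.min(),ys.max())
A2=np.radians(79.7);ex=np.array([np.cos(A2),np.sin(A2)]);ey=np.array([-ex[1],ex[0]])
K=[[*(np.array([.4866,.0887])+a*.015*ex+b*.05*ey),z] for a in(-1,1) for b in(-1,1) for z in(0,.04)]
Q=proj(s,K);print('upright predicted',Q.min(0),Q.max(0))
E
```

```text
carton top 0
carton scene 0
green seen 357 639 176 299
upright predicted [355.12628011 174.5795782 ] [380.76213619 210.174954  ]
```

```bash
python3 -c "
from plant import *
print(close_job())"
```

```text
the job is handed in; nothing more can be done
None
```

I finished the job in the order asked and handed it in at about 33 s of the 72 s allowed. I moved the cover to the mat, swept the three brown tablets into the tray one at a time with the pusher, then stood the pushed-off pusher on the table.

| Item | Last check (top camera) |
|---|---|
| Cover | Centre at (0.551, -0.338), about 1 mm from the mat's measured centre. Its rotation is within about 1.5° of the mat's. |
| Tablets | At tray x/y (43, 53), (26, -41) and (-27, 26) mm. All are wholly inside the usable floor and appear round from above, so flat. |
| Pusher | At about (0.487, 0.089), roughly 0.12 m outside the tray's mouth. |
| Bowl, jars, spoon, carton | No pixel changes in their regions. The carton differed at first because the arm was in the way; once the arm had moved, both cameras showed it unchanged. |

- **Picture limit:** I used up the 12 pictures just before releasing the pusher. The checks after that are numeric rather than visual.
- **Pusher upright:** this check is only partly confirmed. In the scene camera the upper-left edge of the green matched an upright prediction within about 2 px. The other edges were masked by green background. The top view also shows a standing footprint.
- **Pusher position:** a rough dark-pixel estimate of its grip differed by about 1 cm from where I released it. I put this down to a coarse mask.

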